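# Draw the wide mould plate from the rack and hold it tilted to the lamp

### The arm

A 6-joint arm with a two-finger parallel gripper is mounted at the origin on the work surface. World frame = base frame: x ahead of the robot, y to its left, z up, the work surface at z = 0. Lengths are in m, angles in degrees, forces in N, time in s.
With the tool pointing down it reaches from about 0.3 to 0.75 m from the base axis. Payload 8.5 kg.
Tool frame: the origin (TCP) lies at the very end of the fingers, on their centre line; the grasp point (between the pads) lies 19 mm behind it (env.hold_point_z is the distance from the TCP to the grasp point, in m); z points along the fingers, y is the line along which they close (so a half turn about z gives the same grasp; the last joint's range is limited). The gripper opens to 85 mm and grips with 20 to 120 N. Pads are 22 mm wide; open, the fingers measure 114 mm over their backs; the gripper's body (76 mm by 85 mm) begins 54 mm behind the grasp point. The pads swing forward as they close: fully open they stand 13 mm farther back than shut.
Start: joints at [60.716, 21.807, 74.336, -0, 83.858, -12.336], TCP at [0.16, 0.526, 0.231] pointing down, gripper open.
Joint ranges: [-178.18, 178.18], [-50.72, 133.34], [12.68, 142.11], [-81.47, 261.47], [9.98, 163.14], [-165.26, 165.26]. Speed limits (degrees/s): [136.94, 136.94, 180, 180, 180, 180].

### API

Orientations are given as a 3x3 rotation matrix whose columns are the frame's x, y, z axes.
In Python, from rig import env, optics gives the robot as it stands.
- The arm moves only by the shell command python3 -m jog 'ROWS' [OPENING] [FORCE]. ROWS is JSON, a list of rows, each an object with "linear": the shift along the tool's x, y, z in units of 40 mm (1.0 is 40 mm), a list of three; "roll": the turn about the tool's z in units of 5 degrees (1.0 is 5 degrees). A call has 1 to 12 rows; each row shifts and turns the commanded pose from where the row before left it, along the tool's axes as they then stand; what a row does not reach is not made up. A row lasts 1/12 s, in which the tool goes at most 41.7 mm and 7.16 degrees, less where a joint would pass 70% of its speed; a pose out of reach is approached as far as the arm can. A call is refused whole if a number of a shift passes 1 or a number of a turn 1, either way. A call with a gripper value outside its range is refused whole. OPENING is the opening, from -1 (shut) to 1 (fully open), set as the call begins (- or left out, the last holds). The fingers move at their own pace and stop on an object; FORCE is the grip in N (left out, the last holds). Time passes only in rows, so rows that do not move let the fingers close. It gives the time, the measured TCP pose, the force, the opening and the grip force at its end, in the units of the state.
- env.observe(): the state, without advancing time (a new reading comes with each control period).
- optics.get_image(name): name is "scene" or "side" or "wrist"; returns the picture (420x560x3 uint8, red, green, blue); there is no depth.
- optics.calibration(name): a dict with "fov_y" (degrees; the focal length in pixels is half the picture's height over the tangent of half this angle, whatever the lens; pixels are square), "cx", "cy" (the principal point, pixels), "T" (4x4, takes a point from camera to world coordinates). Camera axes: x right, y down, z forward; pixel columns grow to the right and rows downward; lengths in m; the calibration is good to about 2 mm. A picture is of the moment at which its call begins: read the wrist's pose just before it. calibration takes no time and is no camera call; for the wrist camera it gives the pose at the moment of the call.
- env.close_job(): hands the job in; it is judged then, once.
The state is a dict: "time_s": time; "q": joint angles; "qvel": joint speeds; "joint_efforts": joint torques, N m; "position": TCP position; "tool_rot": TCP orientation; "ft_force": force on the tool from outside, world axes, zero at the start; "wrist_torque": the same for the moment, N m; "grip_width": finger opening in m; "gripper_force": force on a finger pad.
Only numpy, scipy, OpenCV 4.12 (cv2) and the standard library are available. Lean on these libraries where they do the work, as an engineer would, in place of code of your own. Each camera call takes 0.05 s, during which the arm holds its last target. There are 200 camera calls.

### The job

Draw the wide mould plate up out of the slotted rack, and show its ring face to the bench lamp for inspection: hold it up in the air about 20 cm from the lamp head, leaned over to about 45 degrees so that the ring face looks up squarely into the lamp. Finish while still holding it there, still and touching nothing but the gripper; leave the two narrow plates in the rack and everything else on the bench where it is.

Things in the scene. Friction and masses are not known exactly. Their poses are not given: they have to be found in the camera images.
- wide_plate: wide steel plate, 90 wide (y) x 100 tall (z) x 6 thick (x), about 0.4 kg, upright in any one of the three slots; the widest and tallest plate. Origin: centre of its lower edge; z up the plate, x out of its ring face. A round ring, 36 diameter, 4 high, stands on the +x face, centred 60 above the lower edge. In the rack this face looks away from the robot and the top edge is 108 above the table
- narrow_plate_a: plain steel plate, 56 wide (y) x 88 tall (z) x 6 thick (x), no ring, upright in another slot. Origin: centre of its lower edge. Stays in the rack
- narrow_plate_b: a second plain steel plate like narrow_plate_a, in the remaining slot
- rack: fixed black plastic rack, 206 (x) x 104 (y) x 45 high; origin: centre of its underside. Three straight slots along y, open at both ends, 8 wide and 37 deep, at x = -68, 0 and +68, slot floors 8 above the table. It stands left or right of the middle of the bench, the lamp on the other side
- lamp: fixed black gooseneck bench lamp. Origin: on the table, 200 in front of and 360 below the lens. x: level, from the origin towards head and foot, away from the robot. The head (64 diameter, 70 long) shines back along -x and 45 degrees down; foot: disc of 100 diameter, 295 from the origin along x; the neck rises from it to 430 high
- lamp_head (a point): centre of the lamp's lens, where the light comes out, 360 above the table; axes as lamp
- jar_a: white plastic jar with lid, 56 diameter x 70 high, in the middle strip of the bench; origin: centre of its underside. Bystander
- jar_b: white jar like jar_a, farther from the robot. Bystander
- oil_bottle: white bottle with red cap, 48 diameter x 130 high, at the left side of the bench; origin: centre of its underside. Bystander
- steel_block: dark steel block 50 x 40 x 30 high lying on the table below the lamp's light; origin: centre of its underside. Bystander
- screwdriver: screwdriver, 170 long, lying on the table near the lamp along its x; origin on its underside. Bystander
There are look-alikes about, which are no part of the job. Leave any pink or red look-alike of the rack alone.

How it is judged:
By the outcome, as a careful person would: the job done as asked, in the order asked, and still so for the second after the job is handed in, while the arm keeps its last pose, push and grip.
It also fails if it takes over 45 s, if anything falls off the work surface, if the arm or the gripper's body presses on something with over 40 N, if the wrist force passes 120 N, or if a joint passes its speed limit or range.

## Working session

There is one attempt and no reset: what is moved stays moved. The work goes in short steps, Python scripts to look and compute and a shell command to move; the robot and the scene stay as the last step left them, time stands still between calls to the robot, and variables do not carry over. Pictures are saved under pics/ and viewed, at most 10 in all, crops included, and the job is handed in when it is done.

```bash
ls; python3 -m jog --help | head -40; mkdir -p pics
cat > h.py <<'E'
import numpy as np, cv2
from rig import env, optics
def cal(n):
    c=optics.calibration(n); f=210/np.tan(np.radians(c['fov_y']/2)); return f,c['cx'],c['cy'],np.array(c['T'])
def ray(c,u,v):
    f,cx,cy,T=c; d=T[:3,:3]@np.array([(u-cx)/f,(v-cy)/f,1]); return T[:3,3],d/np.linalg.norm(d)
def onz(c,u,v,z):
    o,d=ray(c,u,v); return o+d*(z-o[2])/d[2]
def proj(c,p):
    f,cx,cy,T=c; q=T[:3,:3].T@(np.array(p)-T[:3,3]); return np.array([cx+f*q[0]/q[2],cy+f*q[1]/q[2]])
def snap(n,name):
    c=cal(n); im=optics.get_image(n); cv2.imwrite(f'pics/{name}.png',im[:,:,::-1]); return c,im
E
python3 - <<'E'
from h import *
s=env.observe(); print(s['position'],s['tool_rot'],s['time_s'],s['ft_force'])
for n in('scene','side','wrist'):
    c,im=snap(n,n+'0'); print(n,c[0],c[1:3],c[3].round(3).tolist())
a=[cv2.imread(f'pics/{n}0.png') for n in('scene','side')]
E
```

```text
pics
[0.16018595 0.52585045 0.23072054] [[-9.56570955e-01  2.91498735e-01 -7.04043509e-04]
 [ 2.91499418e-01  9.56570204e-01 -1.23831438e-03]
 [ 3.12499967e-04 -1.38976384e-03 -9.99998985e-01]] 0.0 [0.36266086 0.02778833 0.37401885]
scene 411.8431751579023 (284.2127689437564, 210.95288664091598) [[0.386, 0.65, -0.654, 1.301], [0.922, -0.277, 0.269, -0.267], [-0.007, -0.707, -0.707, 1.056], [0.0, 0.0, 0.0, 1.0]]
side 435.1215892441311 (276.847507792776, 208.41144482295795) [[0.833, -0.427, 0.351, 0.095], [-0.553, -0.62, 0.557, -0.671], [-0.02, -0.658, -0.753, 1.199], [0.0, 0.0, 0.0, 1.0]]
wrist 310.16794701986845 (281.29752987925406, 209.2446984368827) [[0.291, 0.923, 0.251, 0.097], [0.957, -0.28, -0.077, 0.545], [-0.001, 0.263, -0.965, 0.373], [0.0, 0.0, 0.0, 1.0]]invalid input: not JSON, or not a number
```

View pics/scene0.png

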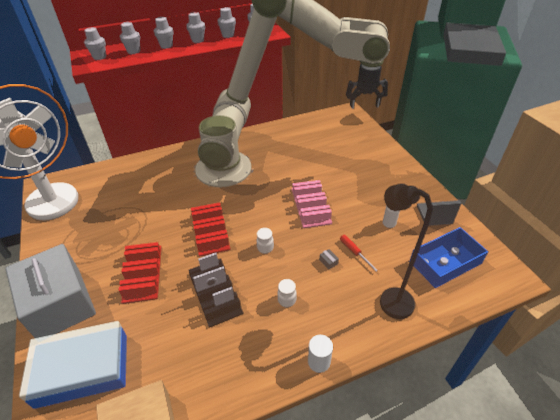

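View pics/side0.png

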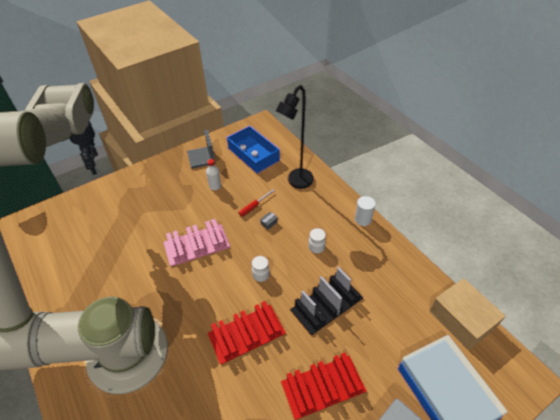

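Run:
```python
from h import *
a=cv2.imread('pics/scene0.png');b=cv2.imread('pics/side0.png')
z=lambda im,x,y,w,h:cv2.resize(im[y:y+h,x:x+w],(400,300),interpolation=cv2.INTER_CUBIC)
# scene crops 100x75 (x4); lamp crops 100x75... 
o=np.vstack([np.hstack([z(a,165,250,100,75),z(b,275,255,100,75)]),np.hstack([z(a,370,170,100,75),z(b,255,75,100,75)])])
cv2.imwrite('pics/z1.png',o)
s,d=cal('scene'),cal('side')
def tri(p,q):
    o1,d1=ray(s,*p);o2,d2=ray(d,*q)
    t=np.linalg.lstsq(np.c_[d1,-d2],o2-o1,rcond=None)[0];A=o1+d1*t[0];B=o2+d2*t[1];return (A+B)/2,np.linalg.norm(A-B)
for n,p,q,zz in(('foot',(398,304),(301,179),.01),('jar_a',(265,233),(260,261),.07),('jar_b',(288,286),(317,234),.07),('bottle',(391,205),(211,161),.13),('block',(328,257),(269,219),.03),('sdtip',(375,270),(273,192),.01),('sdhandle',(342,238),(241,212),.015)):
    print(n,onz(s,*p,zz).round(3),onz(d,*q,zz).round(3))
```

```text
foot [0.819 0.288 0.01 ] [0.81 0.28 0.01]
jar_a [0.457 0.012 0.07 ] [0.458 0.012 0.07 ]
jar_b [0.674 0.    0.07 ] [ 0.669 -0.004  0.07 ]
bottle [0.555 0.411 0.13 ] [0.523 0.444 0.13 ]
block [0.597 0.171 0.03 ] [0.591 0.168 0.03 ]
sdtip [0.687 0.291 0.01 ] [0.683 0.284 0.01 ]
sdhandle [0.532 0.257 0.015] [0.532 0.263 0.015]
```

View pics/z1.png

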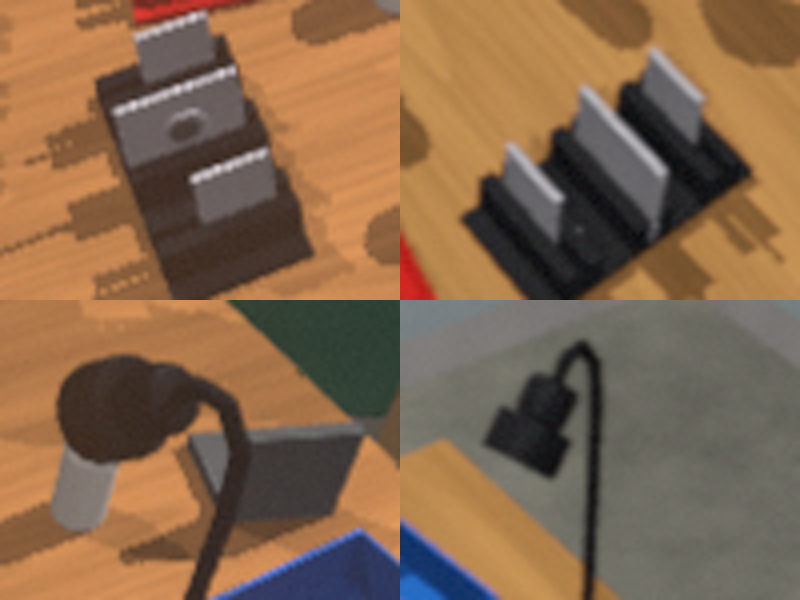

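Run:
```python
from h import *
s,d=cal('scene'),cal('side')
print('top scene',onz(s,193.5,277.3,.108).round(4),onz(s,224.3,267.8,.108).round(4))
print('top side',onz(d,320.8,277.3,.108).round(4),onz(d,341.5,298.8,.108).round(4))
print('ring',onz(s,165+186/4,250+125/4,.068).round(4))
print('lens',onz(d,285,114.7,.36).round(4))
print('neck top z.43 side',onz(d,255+183/4,75+48/4,.43).round(4),'scene',onz(s,370+225/4,170+95/4,.43).round(4))
print('narrow near robot top z.096',onz(s,165+135/4,250+40/4,.096),onz(s,165+207/4,250+15/4,.096),'far',onz(s,165+192/4,250+179/4,.096),onz(s,165+269/4,250+150/4,.096))
for x,y in((.815,.284),(.61,.17)):print(np.degrees(np.arctan2(y,x)))
```

```text
top scene [ 0.5675 -0.243   0.108 ] [ 0.5695 -0.1536  0.108 ]
top side [ 0.5622 -0.1599  0.108 ] [ 0.5674 -0.2487  0.108 ]
ring [ 0.5707 -0.1972  0.068 ]
lens [0.7245 0.2614 0.36  ]
neck top z.43 side [0.791  0.2716 0.43  ] scene [0.7969 0.2837 0.43  ]
narrow near robot top z.096 [ 0.50316521 -0.21331588  0.096     ] [ 0.50110449 -0.15776963  0.096     ] far [ 0.63651472 -0.20750567  0.096     ] [ 0.63444631 -0.15164814  0.096     ]
19.211721984960107
15.572543596810267
```

The wide plate (ring visible) is in the middle slot of the black rack. Its top edge is centred near (0.567, -0.201), and the lens is near (0.724, 0.262). The jog can't pitch the tool, so I'll first test what the arm does at the limit of its reach, in free space.

```bash
cat > st.py <<'E'
from h import *
s=env.observe(); R=np.array(s['tool_rot']); z=R[:,2]
print('t',s['time_s'],'p',np.round(s['position'],4),'q',np.round(s['q'],1),'F',np.round(s['ft_force'],1),'w',round(s['grip_width'],4),'g',np.round(s['gripper_force'],1))
print('tilt',np.degrees(np.arccos(-z[2])).round(2),'az z',np.degrees(np.arctan2(z[1],z[0])).round(1),'az y',np.degrees(np.arctan2(R[1,1],R[0,1])).round(2),'R',R.round(3).tolist())
E
python3 -m jog '[{"linear":[0,0,-1],"roll":0},{"linear":[0,0,-1],"roll":0},{"linear":[0,0,-1],"roll":0},{"linear":[0,1,0],"roll":0},{"linear":[0,1,0],"roll":0},{"linear":[0,1,0],"roll":0},{"linear":[0,1,0],"roll":0},{"linear":[0,1,0],"roll":0},{"linear":[0,1,0],"roll":0},{"linear":[0,1,0],"roll":0}]'; python3 st.py
```

```text
time_s: 0.98
position: [0.2249, 0.7374, 0.3144]
tool_rot: [[-0.957, 0.291, 0.007], [0.291, 0.956, 0.026], [0.001, 0.027, -1.0]]
ft_force: [0.1, 0.2, -0.5]
grip_width: 0.0853
gripper_force: 0.0
t 0.9833 p [0.2249 0.7374 0.3144] q [ 64.2  47.9  12.9   0.4 117.7  -8.7] F [ 0.1  0.2 -0.5] w 0.0853 g 0.0
tilt 1.56 az z 76.2 az y 73.05 R [[-0.957, 0.291, 0.007], [0.291, 0.956, 0.026], [0.001, 0.027, -1.0]]
```

```bash
for i in 1 2; do python3 -m jog '[{"linear":[0,1,0],"roll":0},{"linear":[0,1,0],"roll":0},{"linear":[0,1,0],"roll":0},{"linear":[0,1,0],"roll":0},{"linear":[0,1,0],"roll":0},{"linear":[0,1,0],"roll":0}]'>/dev/null; python3 st.py; done
```

```text
t 1.4833 p [0.2446 0.8023 0.2505] q [ 64.6  52.9  12.8   1.4 105.6  -8. ] F [ 0.5  0.2 -0.5] w 0.0855 g 0.0
tilt 8.88 az z 73.2 az y 73.05 R [[-0.957, 0.288, 0.045], [0.292, 0.945, 0.148], [0.0, 0.154, -0.988]]
t 1.9833 p [0.2592 0.8502 0.2203] q [64.8 55.6 12.8  2.4 95.3 -7.7] F [ 0.6  1.  -1.2] w 0.0856 g 0.0
tilt 16.5 az z 73.1 az y 73.05 R [[-0.957, 0.28, 0.083], [0.291, 0.917, 0.272], [0.0, 0.284, -0.959]]
```

The tool tilts outward when it pushes past its reach, and the tilt stays, so this is how I'll get the 45° lean. Now I'll cancel the current 16° by pushing inward to the inner limit.

```bash
python3 -m jog '[{"linear":[0,-0.96,-0.28],"roll":0},{"linear":[0,-0.96,-0.28],"roll":0},{"linear":[0,-0.96,-0.28],"roll":0},{"linear":[0,-0.96,-0.28],"roll":0},{"linear":[0,-0.96,-0.28],"roll":0},{"linear":[0,-0.96,-0.28],"roll":0},{"linear":[0,-0.96,-0.28],"roll":0},{"linear":[0,-0.96,-0.28],"roll":0},{"linear":[0,-0.96,-0.28],"roll":0},{"linear":[0,-0.96,-0.28],"roll":0},{"linear":[0,-0.96,-0.28],"roll":0},{"linear":[0,-0.96,-0.28],"roll":0}]' >/dev/null; python3 st.py;  python3 -m jog '[{"linear":[0,-0.96,-0.28],"roll":0},{"linear":[0,-0.96,-0.28],"roll":0},{"linear":[0,-0.96,-0.28],"roll":0},{"linear":[0,-0.5,-0.14],"roll":0}]'>/dev/null; python3 st.py
```

```text
t 2.9833 p [0.125  0.4094 0.2199] q [ 53.7   3.  103.7   6.4  57.8 -22.1] F [ 0.3 -0.8  0.6] w 0.0855 g 0.0
tilt 16.51 az z 73.1 az y 73.07 R [[-0.957, 0.279, 0.083], [0.291, 0.917, 0.272], [0.0, 0.284, -0.959]]
t 3.3167 p [0.0825 0.2739 0.2185] q [ 39.8 -14.9 118.7  10.1  62.7 -36.9] F [ 0.6 -0.1  0.1] w 0.0855 g 0.0
tilt 16.47 az z 73.2 az y 73.1 R [[-0.957, 0.279, 0.082], [0.29, 0.918, 0.271], [0.001, 0.283, -0.959]]
```

```bash
python3 -m jog '[{"linear":[0,-0.28,0.96],"roll":0},{"linear":[0,-0.28,0.96],"roll":0},{"linear":[0,-0.28,0.96],"roll":0}]' >/dev/null; python3 st.py;  python3 -m jog '[{"linear":[0,-0.5,-0.14],"roll":0},{"linear":[0,-0.5,-0.14],"roll":0},{"linear":[0,-0.5,-0.14],"roll":0}]'>/dev/null; python3 st.py
```

```text
t 3.5667 p [0.0854 0.2772 0.1024] q [ 4.000e+01  1.000e-01  1.341e+02  1.670e+01  3.260e+01 -4.610e+01] F [ 0.8  1.6 -1.7] w 0.0854 g 0.0
tilt 16.8 az z 72.4 az y 73.06 R [[-0.956, 0.279, 0.087], [0.292, 0.916, 0.275], [-0.003, 0.289, -0.957]]
t 3.8167 p [0.0658 0.2175 0.1006] q [ 23.2  -9.7 141.9  20.3  39.1 -64.8] F [ 0.2 -0.8  0.8] w 0.0855 g 0.0
tilt 16.38 az z 74.2 az y 73.16 R [[-0.958, 0.278, 0.077], [0.288, 0.918, 0.271], [0.005, 0.282, -0.959]]
```

```bash
python3 -m jog '[{"linear":[0,-0.5,-0.14],"roll":0},{"linear":[0,-0.5,-0.14],"roll":0},{"linear":[0,-0.5,-0.14],"roll":0}]'>/dev/null; python3 st.py
```

```text
t 4.0667 p [0.059  0.1849 0.1182] q [ -0.7 -25.4 142.1  17.8  60.  -82.4] F [-1.2  0.2  0.5] w 0.0855 g 0.0
tilt 15.97 az z 73.2 az y 73.2 R [[-0.957, 0.278, 0.079], [0.289, 0.92, 0.263], [0.0, 0.275, -0.961]]
```

Run:
```python
from h import *
s=cal('scene')
print('fan base',onz(s,52,200,0.02),'table corner L',onz(s,22,190,0),'table back',onz(s,140,150,0))
p=onz(s,52,200,0.02)
for z in(.2,.3,.4,.5):print(z,proj(s,[p[0],p[1],z]))
print('pink',onz(s,312,205,.04)); print('base',proj(s,[0,0,0]))
for q in([-.2,-.7,.5],[-.2,-.7,.8],[-.25,-.45,.5]):print(q,proj(s,q))
```

```text
fan base [-0.04446274 -0.63633622  0.02      ] table corner L [-0.17636507 -0.74916814  0.        ] table back [-0.25727949 -0.29032864  0.        ]
0.2 [ 30.32574211 161.16678329]
0.3 [ 16.4728712  136.34694675]
0.4 [  1.04676987 108.70839326]
0.5 [-16.23669693  77.7420453 ]
pink [0.37254185 0.22089005 0.04      ]
base [222.77284011 168.10122555]
[-0.2, -0.7, 0.5] [-34.89638187  59.39252049]
[-0.2, -0.7, 0.8] [-100.33912462  -54.8040375 ]
[-0.25, -0.45, 0.5] [52.61475516 39.66319215]
```

```bash
cat > plan.py <<'E'
# usage: plan.py "x,y,z[,rolldeg]" ... : rows (40mm,5deg) from current pose to world waypoints
import sys,math
from h import *
from scipy.spatial.transform import Rotation as Ro
s=env.observe(); p=np.array(s['position']); R=np.array(s['tool_rot'])
for a in sys.argv[1:]:
    v=[float(t) for t in a.split(',')]; g=np.array(v[:3]); ro=v[3] if len(v)>3 else 0
    n=max(1,math.ceil(max(np.linalg.norm(g-p)/.04,abs(ro)/5)-1e-6)); st=(g-p)/n
    rows=[]
    for i in range(n):
        l=(R.T@st/.04).round(2); rows.append('{"linear":%s,"roll":%.2f}'%(l.tolist(),ro/n/5))
        p=p+R@l*.04; R=R@Ro.from_euler('z',round(ro/n/5,2)*5,degrees=True).as_matrix()
    if ro==0: print(n,'x',rows[0])
    else: print(n,'['+','.join(rows)+']')
E
python3 plan.py 0.12,0.30,0.60 0.35,0.02,0.6
```

```text
13 x {"linear":[-0.05, 0.49, -0.82],"roll":0.00}
10 x {"linear":[-0.75, -0.48, -0.14],"roll":0.00}
```

```bash
python3 -m jog '[{"linear":[-0.05,0.49,-0.82],"roll":0},{"linear":[-0.05,0.49,-0.82],"roll":0},{"linear":[-0.05,0.49,-0.82],"roll":0},{"linear":[-0.05,0.49,-0.82],"roll":0},{"linear":[-0.05,0.49,-0.82],"roll":0},{"linear":[-0.05,0.49,-0.82],"roll":0},{"linear":[-0.05,0.49,-0.82],"roll":0},{"linear":[-0.05,0.49,-0.82],"roll":0},{"linear":[-0.05,0.49,-0.82],"roll":0},{"linear":[-0.05,0.49,-0.82],"roll":0},{"linear":[-0.05,0.49,-0.82],"roll":0},{"linear":[-0.05,0.49,-0.82],"roll":0}]' >/dev/null; python3 st.py; python3 -m jog '[{"linear":[-0.75,-0.48,-0.14],"roll":0},{"linear":[-0.75,-0.48,-0.14],"roll":0},{"linear":[-0.75,-0.48,-0.14],"roll":0},{"linear":[-0.75,-0.48,-0.14],"roll":0},{"linear":[-0.75,-0.48,-0.14],"roll":0},{"linear":[-0.75,-0.48,-0.14],"roll":0},{"linear":[-0.75,-0.48,-0.14],"roll":0},{"linear":[-0.75,-0.48,-0.14],"roll":0},{"linear":[-0.75,-0.48,-0.14],"roll":0},{"linear":[-0.75,-0.48,-0.14],"roll":0}]'>/dev/null; python3 st.py; python3 plan.py 0.2,-0.35,0.62,60 -0.13,-0.48,0.65,30
```

```text
t 5.0667 p [0.1166 0.2893 0.5567] q [ 37.4 -13.1  62.4  10.5 117.3 -29.9] F [ 0.8 -1.1  1.1] w 0.0854 g 0.0
tilt 15.97 az z 73.3 az y 73.15 R [[-0.957, 0.279, 0.079], [0.29, 0.92, 0.264], [0.001, 0.275, -0.961]]
t 5.9 p [0.3272 0.035  0.5557] q [-28.4  -5.6  57.   20.5 130.1 -88.3] F [-0.2  0.6  0.3] w 0.0858 g 0.0
tilt 15.84 az z 73.3 az y 73.02 R [[-0.957, 0.281, 0.078], [0.292, 0.92, 0.261], [0.001, 0.273, -0.962]]
12 [{"linear":[0.02, -0.78, -0.36],"roll":1.00},{"linear":[-0.05, -0.77, -0.36],"roll":1.00},{"linear":[-0.12, -0.77, -0.36],"roll":1.00},{"linear":[-0.18, -0.75, -0.36],"roll":1.00},{"linear":[-0.25, -0.74, -0.36],"roll":1.00},{"linear":[-0.31, -0.71, -0.36],"roll":1.00},{"linear":[-0.37, -0.68, -0.36],"roll":1.00},{"linear":[-0.43, -0.65, -0.36],"roll":1.00},{"linear":[-0.48, -0.61, -0.36],"roll":1.00},{"linear":[-0.53, -0.56, -0.36],"roll":1.00},{"linear":[-0.58, -0.51, -0.36],"roll":1.00},{"linear":[-0.62, -0.46, -0.36],"roll":1.00}]
9 [{"linear":[-0.11, -0.95, -0.25],"roll":0.67},{"linear":[-0.16, -0.94, -0.25],"roll":0.67},{"linear":[-0.22, -0.93, -0.25],"roll":0.67},{"linear":[-0.27, -0.92, -0.25],"roll":0.67},{"linear":[-0.32, -0.9, -0.25],"roll":0.67},{"linear":[-0.38, -0.88, -0.25],"roll":0.67},{"linear":[-0.43, -0.86, -0.25],"roll":0.67},{"linear":[-0.48, -0.83, -0.25],"roll":0.67},{"linear":[-0.52, -0.8, -0.25],"roll":0.67}]
```

```bash
python3 -m jog '[{"linear":[0.02,-0.78,-0.36],"roll":1},{"linear":[-0.05,-0.77,-0.36],"roll":1},{"linear":[-0.12,-0.77,-0.36],"roll":1},{"linear":[-0.18,-0.75,-0.36],"roll":1},{"linear":[-0.25,-0.74,-0.36],"roll":1},{"linear":[-0.31,-0.71,-0.36],"roll":1},{"linear":[-0.37,-0.68,-0.36],"roll":1},{"linear":[-0.43,-0.65,-0.36],"roll":1},{"linear":[-0.48,-0.61,-0.36],"roll":1},{"linear":[-0.53,-0.56,-0.36],"roll":1},{"linear":[-0.58,-0.51,-0.36],"roll":1},{"linear":[-0.62,-0.46,-0.36],"roll":1}]' >/dev/null; python3 st.py; python3 -m jog '[{"linear":[-0.11,-0.95,-0.25],"roll":0.67},{"linear":[-0.16,-0.94,-0.25],"roll":0.67},{"linear":[-0.22,-0.93,-0.25],"roll":0.67},{"linear":[-0.27,-0.92,-0.25],"roll":0.67},{"linear":[-0.32,-0.9,-0.25],"roll":0.67},{"linear":[-0.38,-0.88,-0.25],"roll":0.67},{"linear":[-0.43,-0.86,-0.25],"roll":0.67},{"linear":[-0.48,-0.83,-0.25],"roll":0.67},{"linear":[-0.52,-0.8,-0.25],"roll":0.67}]' >/dev/null; python3 st.py; python3 plan.py -0.2,-0.65,0.65
python3 - <<'E'
from h import *
snap('scene','s2')
E
```

```text
t 6.9 p [ 0.1991 -0.3493  0.6207] q [-81.8  15.9  20.4  17.2 157.2 -79.5] F [ 0.7 -1.   0.4] w 0.0855 g 0.0
tilt 15.84 az z 73.4 az y 11.9 R [[-0.232, 0.97, 0.078], [0.943, 0.204, 0.262], [0.238, 0.134, -0.962]]
t 7.65 p [-0.1155 -0.4084  0.6085] q [-120.    22.6   12.8  -10.   163.1 -111.7] F [-0.4  1.  -0.3] w 0.0853 g 0.0
tilt 18.93 az z 68.9 az y -17.63 R [[0.28, 0.953, 0.117], [0.904, -0.303, 0.303], [0.324, 0.02, -0.946]]
7 x {"linear":[-0.82, -0.02, -0.44],"roll":0.00}
```

View pics/s2.png

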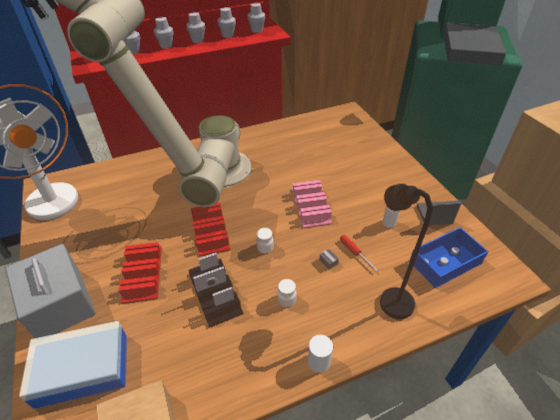

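```bash
python3 plan.py -0.08,-0.28,0.80
```

```text
6 x {"linear":[0.8, 0.01, -0.58],"roll":0.00}
```

```bash
for i in 1 2; do python3 -m jog '[{"linear":[0.8,0.01,-0.58],"roll":0},{"linear":[0.8,0.01,-0.58],"roll":0},{"linear":[0.8,0.01,-0.58],"roll":0}]' >/dev/null; python3 st.py; done; python3 plan.py -0.08,-0.28,0.90
```

```text
t 7.95 p [-0.1098 -0.3552  0.6485] q [-122.    16.9   12.7  -17.3  163.1 -121.1] F [0.2 0.7 0.7] w 0.0857 g 0.0
tilt 14.31 az z 78.4 az y -16.71 R [[0.284, 0.958, 0.05], [0.927, -0.287, 0.242], [0.246, -0.023, -0.969]]
t 8.2 p [-0.1046 -0.2916  0.6853] q [-125.2   10.9   12.7  -27.5  163.1 -134.8] F [-1.3  0.3  0.2] w 0.0854 g 0.0
tilt 11.5 az z 97.2 az y -15.96 R [[0.284, 0.958, -0.025], [0.941, -0.274, 0.198], [0.183, -0.08, -0.98]]
6 x {"linear":[0.24, 0.01, -0.87],"roll":0.00}
```

```bash
python3 -m jog '[{"linear":[0.24,0.01,-0.87],"roll":0},{"linear":[0.24,0.01,-0.87],"roll":0},{"linear":[0.24,0.01,-0.87],"roll":0}]' >/dev/null; python3 st.py; python3 plan.py 0.05,-0.33,0.7 0.05,-0.2,0.8
```

```text
t 8.45 p [-0.0937 -0.2604  0.7016] q [-126.1    7.8   12.7  -32.   163.1 -140.3] F [-0.3 -0.2  0.5] w 0.0856 g 0.0
tilt 10.74 az z 109.7 az y -15.7 R [[0.283, 0.957, -0.063], [0.947, -0.269, 0.175], [0.151, -0.109, -0.982]]
4 x {"linear":[-0.16, 0.98, -0.12],"roll":0.00}
5 x {"linear":[0.69, -0.23, -0.38],"roll":0.00}
```

```bash
python3 plan.py 0.2,-0.55,0.48 0.274,-0.753,.48
python3 - <<'E'
from h import *
s=cal('scene')
print('box top corners at .12',onz(s,30,260,.12),onz(s,90,300,.12),'bottom',onz(s,35,330,0),onz(s,95,318,0))
E
```

```text
12 x {"linear":[-0.47, 0.8, 0.31],"roll":0.00}
6 x {"linear":[-0.71, 0.52, -0.17],"roll":0.00}
box top corners at .12 [ 0.3322768  -0.66379287  0.12      ] [ 0.54153222 -0.51419571  0.12      ] bottom [ 0.48699499 -0.69715249  0.        ] [ 0.51336375 -0.53724584  0.        ]
```

```bash
python3 -m jog '[{"linear":[-0.47,0.8,0.31],"roll":0},{"linear":[-0.47,0.8,0.31],"roll":0},{"linear":[-0.47,0.8,0.31],"roll":0},{"linear":[-0.47,0.8,0.31],"roll":0},{"linear":[-0.47,0.8,0.31],"roll":0},{"linear":[-0.47,0.8,0.31],"roll":0},{"linear":[-0.47,0.8,0.31],"roll":0},{"linear":[-0.47,0.8,0.31],"roll":0},{"linear":[-0.47,0.8,0.31],"roll":0},{"linear":[-0.47,0.8,0.31],"roll":0},{"linear":[-0.47,0.8,0.31],"roll":0},{"linear":[-0.47,0.8,0.31],"roll":0}]' >/dev/null; python3 st.py;  python3 -m jog '[{"linear":[-0.71,0.52,-0.17],"roll":0},{"linear":[-0.71,0.52,-0.17],"roll":0},{"linear":[-0.71,0.52,-0.17],"roll":0},{"linear":[-0.71,0.52,-0.17],"roll":0},{"linear":[-0.71,0.52,-0.17],"roll":0},{"linear":[-0.71,0.52,-0.17],"roll":0},{"linear":[-0.71,0.52,-0.17],"roll":0}]' >/dev/null; python3 st.py
```

```text
t 9.45 p [ 0.1922 -0.544   0.4841] q [-81.4  31.5  18.2  -3.3 141.  -67.6] F [-1.4 -0.8  1.8] w 0.0857 g 0.0
tilt 10.85 az z 109.6 az y -15.63 R [[0.283, 0.957, -0.063], [0.947, -0.268, 0.177], [0.153, -0.11, -0.982]]
t 10.0333 p [ 0.2321 -0.6527  0.383 ] q [-79.8  42.7  12.8  -1.4 130.8 -64.5] F [-0.5 -0.1  0.7] w 0.0852 g 0.0
tilt 6.35 az z 109.6 az y -15.97 R [[0.28, 0.959, -0.037], [0.956, -0.275, 0.104], [0.09, -0.065, -0.994]]
```

```bash
python3 -m jog '[{"linear":[-0.75,0.53,-0.3],"roll":0},{"linear":[-0.75,0.53,-0.3],"roll":0},{"linear":[-0.75,0.53,-0.3],"roll":0},{"linear":[-0.75,0.53,-0.3],"roll":0},{"linear":[-0.75,0.53,-0.3],"roll":0}]' >/dev/null; python3 st.py
```

```text
t 10.45 p [ 0.2479 -0.7011  0.3387] q [-79.5  46.1  12.8  -0.3 122.5 -63.5] F [-0.7  0.5 -0.4] w 0.0858 g 0.0
tilt 1.31 az z 109.8 az y -16.13 R [[0.278, 0.961, -0.008], [0.96, -0.278, 0.022], [0.019, -0.013, -1.0]]
```

```bash
python3 -m jog '[{"linear":[-0.75,0.53,-0.3],"roll":0}]' >/dev/null; python3 st.py; python3 plan.py 0.5,-0.3,0.33 0.56,-0.201,0.26,-18
```

```text
t 10.5333 p [ 0.2506 -0.7094  0.3324] q [-79.5  46.5  12.8  -0.  120.9 -63.4] F [ 0.2 -0.   0.4] w 0.0856 g 0.0
tilt 0.23 az z 111.3 az y -16.14 R [[0.278, 0.961, -0.001], [0.961, -0.278, 0.004], [0.003, -0.002, -1.0]]
12 x {"linear":[0.96, 0.26, 0.01],"roll":0.00}
4 [{"linear":[0.71, 0.2, 0.43],"roll":-0.90},{"linear":[0.69, 0.25, 0.43],"roll":-0.90},{"linear":[0.67, 0.3, 0.43],"roll":-0.90},{"linear":[0.64, 0.36, 0.43],"roll":-0.90}]
```

```bash
python3 -m jog '[{"linear":[0.96,0.26,0.01],"roll":0},{"linear":[0.96,0.26,0.01],"roll":0},{"linear":[0.96,0.26,0.01],"roll":0},{"linear":[0.96,0.26,0.01],"roll":0},{"linear":[0.96,0.26,0.01],"roll":0},{"linear":[0.96,0.26,0.01],"roll":0},{"linear":[0.96,0.26,0.01],"roll":0},{"linear":[0.96,0.26,0.01],"roll":0},{"linear":[0.96,0.26,0.01],"roll":0},{"linear":[0.96,0.26,0.01],"roll":0},{"linear":[0.96,0.26,0.01],"roll":0},{"linear":[0.96,0.26,0.01],"roll":0}]' >/dev/null;  python3 -m jog '[{"linear":[0.71,0.2,0.43],"roll":-0.9},{"linear":[0.69,0.25,0.43],"roll":-0.9},{"linear":[0.67,0.3,0.43],"roll":-0.9},{"linear":[0.64,0.36,0.43],"roll":-0.9},{"linear":[0,0,0],"roll":0},{"linear":[0,0,0],"roll":0}]' >/dev/null; python3 st.py
python3 - <<'E'
from h import *
c,im=snap('wrist','w1'); np.save('w1c.npy',np.array(list(c[:3])+list(c[3].ravel())))
print(proj(c,[.567,-.201,.108]))
E
```

```text
t 12.0333 p [ 0.5601 -0.1994  0.2601] q [-31.   25.5  63.5   0.1  91.3 -33. ] F [-1.1 -0.4 -0.1] w 0.085 g 0.0
tilt 0.32 az z 130.9 az y 1.96 R [[-0.034, 0.999, -0.004], [0.999, 0.034, 0.004], [0.004, -0.004, -1.0]]
[288.5654748  197.44754855]
```

View pics/w1.png

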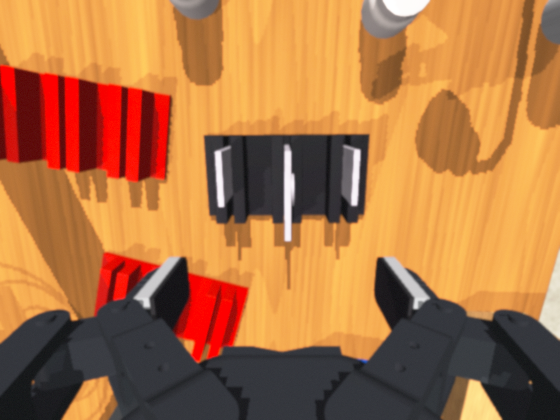

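The wrist view shows the wide plate's top edge running vertically at u≈287, v 145–241, with the ring on the right (+x). I'll measure it.

Run:
```python
from h import *
a=np.load('w1c.npy'); c=(a[0],a[1],a[2],a[3:].reshape(4,4)); im=cv2.imread('pics/w1.png').astype(int)
for v in range(140,248,6):
    r=im[v,270:305].min(1); print(v,r.tolist()) if v in(152,188,236) else None
m=(im.min(2)>175); m[:,:275]=0;m[:,300:]=0;m[:138]=0;m[250:]=0
n,l,st,ce=cv2.connectedComponentsWithStats(m.astype(np.uint8)); i=1+st[1:,4].argmax(); print(st[i],ce[i])
ys,xs=np.nonzero(l==i); 
for v in(ys.min(),ys.max()): print(v,xs[ys==v].mean(),onz(c,xs[ys==v].mean()+.0,v,.108).round(4))
rows=np.arange(ys.min()+4,ys.max()-3); L=np.array([onz(c,xs[ys==v].min()-.5,v,.108) for v in rows]);Rr=np.array([onz(c,xs[ys==v].max()+.5,v,.108) for v in rows])
for P in(L,Rr):
    k=np.polyfit(P[:,1],P[:,0],1); print('yaw',-np.degrees(np.arctan(k[0])),'x at y=-.2',np.polyval(k,-.2),'med x',np.median(P[:,0]))
```

```text
152 [43, 49, 52, 52, 56, 55, 54, 55, 55, 54, 57, 54, 55, 91, 162, 223, 237, 239, 239, 233, 205, 134, 67, 47, 47, 47, 47, 46, 46, 47, 45, 44, 43, 46, 45]
188 [54, 52, 53, 54, 55, 56, 56, 52, 52, 50, 53, 52, 57, 105, 184, 237, 245, 246, 245, 242, 236, 235, 239, 225, 159, 84, 49, 45, 44, 44, 43, 41, 41, 42, 43]
236 [87, 86, 85, 77, 62, 56, 55, 56, 55, 55, 56, 58, 60, 89, 156, 222, 241, 245, 245, 240, 217, 145, 74, 54, 56, 53, 54, 52, 54, 56, 65, 76, 81, 81, 79]
[284 146  10  95 674] [287.70771513 193.12611276]
146 286.5 [ 0.563  -0.1519  0.108 ]
240 287.5 [ 0.5677 -0.2451  0.108 ]
yaw 2.1214236162808864 x at y=-.2 0.5624959704254627 med x 0.5619957663030252
yaw 1.9370781483495108 x at y=-.2 0.5695918580777006 med x 0.5698072560152887
```

```bash
python3 -m jog '[{"linear":[0.03,0.15,0],"roll":0},{"linear":[0,0,1],"roll":0},{"linear":[0,0,1],"roll":0},{"linear":[0,0,1],"roll":0},{"linear":[0,0,0.9],"roll":0},{"linear":[0,0,0.33],"roll":0},{"linear":[0,0,0],"roll":0},{"linear":[0,0,0],"roll":0}]' 0 60 >/dev/null; python3 st.py
python3 - <<'E'
from h import *
c,im=snap('wrist','w2'); c2,im2=snap('scene','s3')
cv2.imwrite('pics/z2.png',np.hstack([im[:,:,::-1][100:400,130:430],cv2.resize(im2[:,:,::-1][220:320,150:250],(300,300))]))
E
```

```text
t 12.75 p [ 0.5659 -0.2001  0.0925] q [-30.8  34.1  77.6   0.1  68.5 -32.6] F [ 0.3 -0.4  0.6] w 0.0426 g 0.0
tilt 0.16 az z 111.2 az y 1.75 R [[-0.031, 1.0, -0.001], [1.0, 0.031, 0.003], [0.003, -0.001, -1.0]]
```

View pics/z2.png

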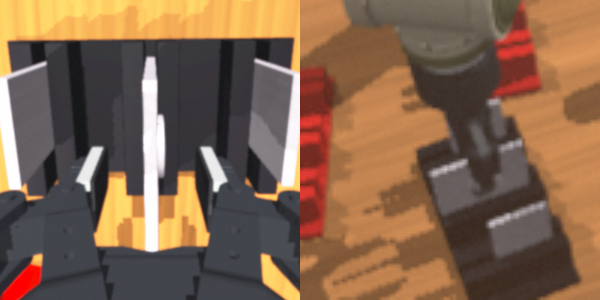

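The plate is centred between the pads and the ring sits below the tips. I'll close, then lift straight up.

```bash
python3 -m jog '[{"linear":[0,0,0.04],"roll":0},{"linear":[0,0,0],"roll":0},{"linear":[0,0,0],"roll":0},{"linear":[0,0,0],"roll":0},{"linear":[0,0,0],"roll":0},{"linear":[0,0,0],"roll":0},{"linear":[0,0,0],"roll":0}]' -1 100 >/dev/null; python3 st.py; python3 -m jog '[{"linear":[0,0,-0.3],"roll":0},{"linear":[0,0,-0.6],"roll":0},{"linear":[0,0,-0.8],"roll":0},{"linear":[0,0,-0.8],"roll":0}]' >/dev/null;python3 st.py
```

```text
t 13.4333 p [ 0.5659 -0.1992  0.0913] q [-30.7  34.1  77.7   0.1  68.2 -32.6] F [-0.4 -1.4  6.3] w 0.0033 g 99.5
tilt 0.11 az z 90.1 az y 1.85 R [[-0.032, 0.999, -0.0], [0.999, 0.032, 0.002], [0.002, 0.0, -1.0]]
t 13.7667 p [ 0.565  -0.1988  0.1904] q [-30.7  28.6  69.9   0.1  81.8 -32.6] F [ 1.3 -1.  -4. ] w 0.0037 g 98.4
tilt 0.36 az z 133.1 az y 1.85 R [[-0.032, 0.999, -0.004], [0.999, 0.032, 0.005], [0.005, -0.004, -1.0]]
```

```bash
python3 plan.py 0.55,-0.18,0.46 0.56,0.129,0.60,-11.15
```

```text
7 x {"linear":[0.07, -0.06, -0.96],"roll":0.00}
9 [{"linear":[0.86, 0.06, -0.39],"roll":-0.25},{"linear":[0.86, 0.08, -0.39],"roll":-0.25},{"linear":[0.86, 0.09, -0.39],"roll":-0.25},{"linear":[0.86, 0.11, -0.39],"roll":-0.25},{"linear":[0.85, 0.13, -0.39],"roll":-0.25},{"linear":[0.85, 0.15, -0.39],"roll":-0.25},{"linear":[0.85, 0.17, -0.39],"roll":-0.25},{"linear":[0.84, 0.19, -0.39],"roll":-0.25},{"linear":[0.84, 0.21, -0.39],"roll":-0.25}]
```

```bash
python3 -m jog '[{"linear":[0.07,-0.06,-0.96],"roll":0},{"linear":[0.07,-0.06,-0.96],"roll":0},{"linear":[0.07,-0.06,-0.96],"roll":0},{"linear":[0.07,-0.06,-0.96],"roll":0},{"linear":[0.07,-0.06,-0.96],"roll":0},{"linear":[0.07,-0.06,-0.96],"roll":0},{"linear":[0.07,-0.06,-0.96],"roll":0}]' >/dev/null; python3 st.py; python3 -m jog '[{"linear":[0.86,0.06,-0.39],"roll":-0.25},{"linear":[0.86,0.08,-0.39],"roll":-0.25},{"linear":[0.86,0.09,-0.39],"roll":-0.25},{"linear":[0.86,0.11,-0.39],"roll":-0.25},{"linear":[0.85,0.13,-0.39],"roll":-0.25},{"linear":[0.85,0.15,-0.39],"roll":-0.25},{"linear":[0.85,0.17,-0.39],"roll":-0.25},{"linear":[0.84,0.19,-0.39],"roll":-0.25},{"linear":[0.84,0.21,-0.39],"roll":-0.25}]' >/dev/null;python3 st.py
```

```text
t 14.35 p [ 0.5479 -0.1804  0.4606] q [-3.000e+01  2.330e+01  3.530e+01  1.000e-01  1.216e+02 -3.180e+01] F [ 1.6 -0.9 -3.7] w 0.0036 g 98.4
tilt 0.26 az z 126.4 az y 1.85 R [[-0.032, 0.999, -0.003], [0.999, 0.032, 0.004], [0.004, -0.003, -1.0]]
t 15.1 p [0.5341 0.1265 0.5666] q [  0.8  25.7  12.8   0.5 140.7 -11.9] F [ 0.4 -0.2 -2.9] w 0.0034 g 98.6
tilt 0.83 az z 25.6 az y 13.16 R [[-0.228, 0.974, 0.013], [0.974, 0.228, 0.006], [0.003, 0.014, -1.0]]
```

```bash
python3 -m jog '[{"linear":[0,0.8,-0.6],"roll":0},{"linear":[0,0.8,-0.6],"roll":0},{"linear":[0,0.8,-0.6],"roll":0},{"linear":[0,0.85,-0.5],"roll":0},{"linear":[0,0.85,-0.5],"roll":0},{"linear":[0,0.85,-0.5],"roll":0}]' >/dev/null; python3 st.py; python3 -m jog '[{"linear":[0,0.85,-0.5],"roll":0},{"linear":[0,0.85,-0.5],"roll":0},{"linear":[0,0.9,-0.4],"roll":0},{"linear":[0,0.9,-0.4],"roll":0},{"linear":[0,0.9,-0.4],"roll":0},{"linear":[0,0.9,-0.4],"roll":0}]' >/dev/null;python3 st.py
```

```text
t 15.6 p [0.5895 0.1363 0.5433] q [  1.2  28.4  12.8   2.1 132.4 -10.4] F [ 0.7  0.5 -3.9] w 0.0035 g 98.6
tilt 6.56 az z 14.5 az y 12.98 R [[-0.225, 0.968, 0.111], [0.974, 0.223, 0.029], [0.003, 0.114, -0.993]]
t 16.1 p [0.6422 0.1493 0.5249] q [  1.7  30.7  12.8   3.2 123.9  -9.2] F [ 0.5 -0.5 -3.7] w 0.0037 g 98.7
tilt 12.94 az z 13.8 az y 13.04 R [[-0.226, 0.949, 0.218], [0.974, 0.22, 0.054], [0.003, 0.224, -0.975]]
```

```bash
python3 -m jog '[{"linear":[0,0.8,-0.6],"roll":0},{"linear":[0,0.8,-0.6],"roll":0},{"linear":[0,0.8,-0.6],"roll":0},{"linear":[0,0.8,-0.6],"roll":0},{"linear":[0,0.8,-0.6],"roll":0},{"linear":[0,0.8,-0.6],"roll":0},{"linear":[0,0.8,-0.6],"roll":0},{"linear":[0,0.8,-0.6],"roll":0}]' >/dev/null; python3 st.py
```

```text
t 16.7667 p [0.6446 0.1495 0.571 ] q [  1.   27.3  12.7   5.4 118.   -8.7] F [-0.4 -0.9 -3.6] w 0.003 g 98.7
tilt 22.34 az z 13.5 az y 13.03 R [[-0.227, 0.901, 0.369], [0.974, 0.209, 0.089], [0.003, 0.38, -0.925]]
```

```bash
python3 -m jog '[{"linear":[0,0.85,-0.5],"roll":0},{"linear":[0,0.85,-0.5],"roll":0},{"linear":[0,0.85,-0.5],"roll":0},{"linear":[0,0.85,-0.5],"roll":0},{"linear":[0,0.85,-0.5],"roll":0},{"linear":[0,0.85,-0.5],"roll":0},{"linear":[0,0.85,-0.5],"roll":0},{"linear":[0,0.85,-0.5],"roll":0},{"linear":[0,0.85,-0.5],"roll":0},{"linear":[0,0.85,-0.5],"roll":0},{"linear":[0,0.85,-0.5],"roll":0},{"linear":[0,0.85,-0.5],"roll":0}]' >/dev/null; python3 st.py
```

```text
t 17.7667 p [0.6389 0.1476 0.6505] q [ -0.7  22.1  12.7   8.8 108.9  -8.1] F [-0.4  0.3 -3.2] w 0.0033 g 98.7
tilt 36.83 az z 13.4 az y 12.97 R [[-0.227, 0.78, 0.583], [0.974, 0.18, 0.139], [0.003, 0.599, -0.8]]
```

```bash
python3 -m jog '[{"linear":[0,0.95,-0.3],"roll":0},{"linear":[0,0.95,-0.3],"roll":0},{"linear":[0,0.95,-0.3],"roll":0},{"linear":[0,0.95,-0.3],"roll":0},{"linear":[0,0.95,-0.3],"roll":0},{"linear":[0,0.95,-0.3],"roll":0},{"linear":[0,0.95,-0.3],"roll":0}]' >/dev/null; python3 st.py
python3 - <<'E'
from h import *
# where is lamp seen? refine lens & foot with wrist
c,im=snap('wrist','w3')
print(proj(c,[.724,.262,.36]),proj(c,[.815,.284,.0]))
E
```

```text
t 18.35 p [0.6528 0.1506 0.6876] q [ -1.1  20.9  12.7  10.5 101.4  -7.8] F [-0.3 -0.3 -4.1] w 0.0038 g 98.7
tilt 45.75 az z 13.3 az y 12.91 R [[-0.227, 0.68, 0.697], [0.974, 0.156, 0.165], [0.003, 0.716, -0.698]]
[155.82639729 105.18260224] [126.64463891 113.67972743]
```

View pics/w3.png

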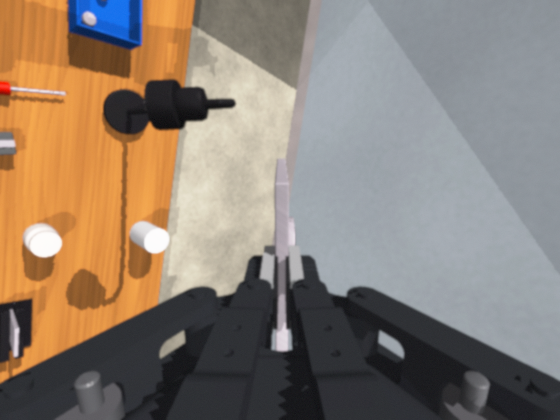

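Tilt is 45.75° at azimuth 13.3°, and the lamp appears where I predicted it. Now I'll bring the plate back, down and in front of the lamp.

```bash
python3 plan.py 0.50,0.16,0.45 0.48,0.2,0.28 .564,.225,.230
```

```text
8 x {"linear":[0.13, -0.85, 0.19],"roll":0.00}
5 x {"linear":[0.22, -0.66, 0.56],"roll":0.00}
3 x {"linear":[0.05, 0.22, 0.81],"roll":0.00}
```

```bash
python3 -m jog '[{"linear":[0.13,-0.85,0.19],"roll":0},{"linear":[0.13,-0.85,0.19],"roll":0},{"linear":[0.13,-0.85,0.19],"roll":0},{"linear":[0.13,-0.85,0.19],"roll":0},{"linear":[0.13,-0.85,0.19],"roll":0},{"linear":[0.13,-0.85,0.19],"roll":0},{"linear":[0.13,-0.85,0.19],"roll":0},{"linear":[0.13,-0.85,0.19],"roll":0}]' >/dev/null; python3 st.py; python3 -m jog '[{"linear":[0.22,-0.66,0.56],"roll":0},{"linear":[0.22,-0.66,0.56],"roll":0},{"linear":[0.22,-0.66,0.56],"roll":0},{"linear":[0.22,-0.66,0.56],"roll":0},{"linear":[0.22,-0.66,0.56],"roll":0},{"linear":[0,0,0],"roll":0}]' >/dev/null; python3 st.py; python3 plan.py .564,.225,.230
```

```text
t 19.0667 p [0.5076 0.1583 0.4628] q [ -0.3  -4.   81.2  11.4  58.4 -15.4] F [ 0.7  0.5 -2.3] w 0.0034 g 98.9
tilt 45.69 az z 13.3 az y 12.91 R [[-0.227, 0.681, 0.696], [0.974, 0.156, 0.165], [0.004, 0.716, -0.699]]
t 19.5667 p [0.4834 0.1996 0.2842] q [  7.2   1.9 104.9   9.3  28.8 -12.3] F [-1.3 -0.1 -5.2] w 0.0032 g 99.0
tilt 44.87 az z 13.5 az y 12.91 R [[-0.229, 0.691, 0.686], [0.973, 0.158, 0.165], [0.005, 0.706, -0.709]]
3 x {"linear":[0.05, 0.18, 0.82],"roll":0.00}
```

```bash
python3 -m jog '[{"linear":[0.05,0.18,0.82],"roll":0},{"linear":[0.05,0.18,0.82],"roll":0},{"linear":[0.05,0.18,0.82],"roll":0},{"linear":[0,0,0],"roll":0},{"linear":[0,0,0],"roll":0},{"linear":[0,0,0],"roll":0},{"linear":[0,0,0],"roll":0},{"linear":[0,0,0],"roll":0},{"linear":[0,0,0],"roll":0}]' >/dev/null; python3 st.py
python3 - <<'E'
from h import *
a=snap('side','f1')[1];b=snap('scene','f2')[1]
s=env.observe();p=np.array(s['position']);R=np.array(s['tool_rot'])
C=p+R@[0,.007,.0233]; l=np.array([.723,.262,.36]); v=l-C; ax=np.array([.689,.159,.707])
print('dist',np.linalg.norm(v),'angle normal/to lens',np.degrees(np.arccos(R[:,1]@v/np.linalg.norm(v))),'normal/axis',np.degrees(np.arccos(min(1,R[:,1]@ax))),s['qvel'])
cv2.imwrite('pics/z3.png',np.hstack([cv2.resize(a[60:260,180:380],(400,400)),cv2.resize(b[120:320,240:440],(400,400))])[:,:,::-1])
E
```

```text
t 20.3167 p [0.5688 0.2244 0.2395] q [  9.2  14.1  98.9   8.2  21.5 -10.2] F [ 0.5 -0.8 -3.1] w 0.0032 g 99.1
tilt 45.76 az z 13.3 az y 12.91 R [[-0.227, 0.68, 0.697], [0.974, 0.156, 0.165], [0.004, 0.716, -0.698]]
dist 0.19047120414369628 angle normal/to lens 1.8449448757491094 normal/axis 1.0032760506802962 [-0.01172121  0.48850328 -0.01435892  0.04290397 -0.08038105  0.0269269 ]
```

View pics/z3.png

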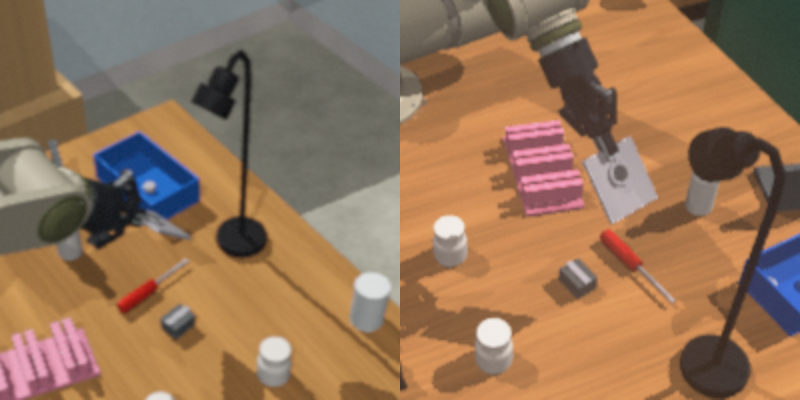

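The plate is held tilted with its ring face towards the lamp, clear of everything. I'll back off 9 mm, settle and hand in.

```bash
python3 -m jog '[{"linear":[0,-0.23,0],"roll":0},{"linear":[0,0,0],"roll":0},{"linear":[0,0,0],"roll":0},{"linear":[0,0,0],"roll":0},{"linear":[0,0,0],"roll":0},{"linear":[0,0,0],"roll":0},{"linear":[0,0,0],"roll":0},{"linear":[0,0,0],"roll":0},{"linear":[0,0,0],"roll":0},{"linear":[0,0,0],"roll":0},{"linear":[0,0,0],"roll":0}]' >/dev/null; python3 st.py; python3 -c "
from h import *
print(env.close_job())"
```

```text
t 21.3333 p [0.5628 0.2231 0.2316] q [  9.1  14.1 100.4   8.8  20.1 -10.9] F [-0.6 -0.8 -3.5] w 0.0035 g 99.2
tilt 45.65 az z 13.4 az y 12.9 R [[-0.227, 0.681, 0.696], [0.974, 0.156, 0.165], [0.004, 0.715, -0.699]]
the job is handed in; nothing more can be done
None
```

I handed the job in at 21.3 s with the wide plate held still about 20 cm from the lamp, leaned 45.7°, its ring face within about 2° of square to the lens by my estimate; no verdict came back.

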